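# Switch off the drying box and hold its lid at the inspection mark

### The job

Switch the drying box off at its isolator by turning the handle counterclockwise to its stop, lengthwise on its box, while the lid is still shut. Then raise the lid by its bar handle until it lies parallel to the dark pointer arm on the end of the box, and finish holding it there with the gripper, because it falls shut when let go. Do not shift the pointer, and leave the cup, the jar and the paint tube where they are.

Things in the scene. Friction and masses are not known exactly. Their poses are not given: they have to be found in the camera images.
- dryer: Grey open-topped drying box fixed to the table, 260 (its x) x 220 (its y) x 110 mm high, painted clay pieces on a tray inside. Origin: centre of its underside; x along the hinge, y from the hinge side to the side with the lid handle, z up. It stands turned by up to about 20 degrees either way.
- lid (a joint): Hinge of the lid, rad: 0 shut, growing as the handle side rises, stop at 1.35. Runs freely: the lid (white frame with clear window, 260 x 220 x 18 mm, 0.3 to 0.65 kg) always falls shut when let go.
- lid_hinge (a point): Middle of the hinge line, at the top edge of the box's -y side, 110 mm above the table. Axes turn with the lid: x along the hinge, y along the lid's underside towards the handle, z out of its upper face.
- lid_handle (a point): Centre of the lid's round dark steel bar, 12 mm thick, 118 mm free length, along the hinge (its x); 255 mm along the lid's y and 35 mm along its z from lid_hinge: 35 mm beyond the lid's edge (29 mm clear), 145 mm above the table when shut. End brackets slope to the lid; free above and below. Axes as lid_hinge. Pinched across, it can turn between pads that keep pointing down.
- pointer (a joint): Angle of the pointer arm about the same hinge line, rad, from level: the marked lid angle; 0.45 to 0.85, differing each time. Stiff; it stays where it is set, but can be knocked round. The lid is at the mark when lid equals it.
- pointer_tip (a point): Free end (round stud) of the dark steel pointer arm, 200 mm long, 10 mm wide, 5 mm thick, pivoted on the hinge line at the box's +x end, 141 mm along x from the middle of the hinge. The point lies 194 mm out along the arm and 9 mm above its base line. y runs along the arm away from the pivot, x along the hinge.
- isolator: Grey oblong rotary isolator fixed to the table, 130 (its x) x 80 (y) x 55 mm high, on the robot's left of the drying box. Origin: centre of its underside, z up.
- handle (a joint): Isolator handle, rad: 0 = off, the bar lying lengthwise along the isolator's x, at a stop; 1.57 = on, crosswise, at the other stop. It grows clockwise seen from above, so switching off turns it counterclockwise. Starts on, between 1.2 and 1.45. Stiff with friction (about 0.06 N m), stays where it is left.
- handle_grip (a point): On the handle's vertical axis at the height to grip, 86 mm above the table. The black bar is 50 mm long (this point's x), 12 mm thick (its y), upright from 70 to 100 mm above the table, on a round bare-metal disc of 52 mm whose top is at 70 mm. Turns with the handle.
- cup: Bystander: loose clear plastic cup, 72 mm wide, 85 mm high, origin at the centre of its base.
- jar: Bystander: loose white jar, 50 mm wide, 50 mm high, origin at the centre of its base.
- tube: Bystander: loose flat green paint tube with white cap lying down, about 130 x 46 x 24 mm, origin under its middle, cap along its x.
Mind the look-alikes: they are no part of the job. Of the things that look like the isolator, the middle-sized one is meant.

How it is judged:
By the outcome, as a careful person would: the job done as asked, in the order asked, and still so for the second after the job is handed in, while the arm keeps its last pose, push and grip.
It also fails if it takes over 51 s, if anything falls off the work surface, if the arm or the gripper's body presses on something with over 40 N, if the wrist force passes 120 N, or if a joint passes its speed limit or range.

### The arm

A 6-joint arm with a two-finger parallel gripper is mounted at the origin on the work surface. World frame = base frame: x ahead of the robot, y to its left, z up, the work surface at z = 0. Lengths are in mm, angles in rad, forces in N, time in s.
With the tool pointing down it reaches from about 350 to 975 mm from the base axis. Payload 7.1 kg.
Tool frame: the origin (TCP) lies midway between the tips of the shut fingers; the grasp point (between the pads) lies 19 mm behind it (manip.hold_point_z is the distance from the TCP to the grasp point, in mm); z points along the fingers, y is the line along which they close (so a half turn about z gives the same grasp; the last joint's range is limited). The gripper opens to 88 mm and grips with 3 to 60 N. Pads are 20 mm wide; open, the fingers measure 115 mm over their backs; the gripper's body (75 mm by 178 mm) begins 61 mm behind the grasp point.
Start: joints at [1.24, 0.423, 1.63, -0, 1.089, -0.019], TCP at [191.701, 594.858, 222.675] pointing down, gripper open.
Joint ranges: [-3, 3], [-0.9, 2.11], [0.09, 2.58], [-1.31, 4.45], [0.11, 2.69], [-2.54, 2.54]. Speed limits (rad/s): [2.39, 2.39, 3.01, 3.14, 3.14, 3.14].

### API

Orientations are given as a 3x3 rotation matrix whose columns are the frame's x, y, z axes.
In Python, from cell import status, cams, ticket, manip gives the robot as it stands.
- The arm moves only by the tool arm_command, never from a script. Its argument "motion" is a list of rows, each a list of 7 numbers: the shift along the tool's x, y, z as a fraction of full scale, then the turn, a rotation vector about the tool's x, y, z as a fraction of full scale, then the gripper command: -1 is shut, 1 is fully open, values between are in proportion. A call has 1 to 10 rows; each row shifts and turns the commanded pose from where the row before left it, along the tool's axes as they then stand; what a row does not reach is not made up. Full scale, the value 1, is 3 cm for a shift and 5 degrees for a turn. A row lasts 1/8 s, in which the tool goes at most 62.5 mm and 10.7 degrees, less where a joint would pass 70% of its speed; a pose out of reach is approached as far as the arm can. A call with a number of a shift or a turn outside -1 to 1 is refused whole. A call with a gripper value outside its range is refused whole. The fingers move at their own pace and stop on an object; "newtons" is the grip in N (left out, the last holds). Time passes only in rows, so rows that do not move let the fingers close. It gives the time, the measured TCP pose, the force, the opening and the grip force at its end, in the units of the state.
- status.read_state(): the state, without advancing time (a new reading comes with each control period).
- cams.capture(name): name is "scene" or "top" or "wrist"; returns the picture (420x560x3 uint8, red, green, blue); there is no depth.
- cams.camera_model(name): a dict with "fx", "fy", "cx", "cy" (pixels), "rvec" (rotation vector, rad) and "tvec" (3), from world to camera coordinates, as OpenCV has them. Camera axes: x right, y down, z forward; pixel columns grow to the right and rows downward; lengths in mm; the calibration is good to about 2 mm. A picture is of the moment at which its call begins: read the wrist's pose just before it. camera_model takes no time and is no camera call; for the wrist camera it gives the pose at the moment of the call.
- ticket.close_job(): hands the job in; it is judged then, once.
Trained networks look in the newest picture that a camera, given by its name, has taken for a name from the list of things; names that differ only in an ending like _2 or _b are one class to them, and where a whole thing is asked for, a point or a joint stands for the part that bears it (a point fixed in the world has none). Each returns a list of dicts, best first, with "score" (0 to 1); they miss things now and then, are a little off and sometimes report something else, mostly with a low value. They report only what shows in the picture. A call takes as long as a camera call. They do not tell look-alikes from the thing itself.
- cams.find_in(thing, camera): "position" ([x, y, z] in mm, in world coordinates, good to about 4 mm: the middle of the surface that is visible of it).
The state is a dict: "clock": time; "joint_positions": joint angles; "qvel": joint speeds; "effort": joint torques, N m; "tool_pos": TCP position; "eef_rot": TCP orientation; "contact_force": force on the tool from outside, world axes, zero at the start; "moment": the same for the moment, N m; "finger_gap": opening from 0.0 (shut) to 1.0 (fully open); "grasp_force": force on a finger pad.
Only numpy, scipy, OpenCV 4.12 (cv2) and the standard library are available. Lean on these libraries where they do the work, as an engineer would, in place of code of your own. Each camera call takes 0.05 s, during which the arm holds its last target. There are 200 camera calls.

## Working session

There is one attempt and no reset: what is moved stays moved. The work goes in short steps, Python scripts to look and compute and a tool call to move; the robot and the scene stay as the last step left them, time stands still between calls to the robot, and variables do not carry over. Pictures are saved under pics/ and viewed, at most 10 in all, crops included, and the job is handed in when it is done.

Besides the shell and the picture viewer there is one more tool, called in YAML: its name, and indented under it one key for each argument. arm_command: Moves the arm, as the interface text tells. Its arguments: {"type":"object","properties":{"motion":{"type":"array"},"newtons":{"type":"number"}},"required":["motion"]}

```bash
ls; mkdir -p pics
python3 - <<'E'
from cell import status,cams
import cv2
for c in("scene","top"):
    cv2.imwrite(f"pics/{c}0.png",cams.capture(c)[:,:,::-1])
    m=cams.camera_model(c);print(c,m)
    for t in("isolator","handle_grip","dryer","lid_handle","lid_hinge","pointer_tip","cup","jar","tube"):
        print(t,[(round(d["score"],2),[round(float(v)) for v in d["position"]]) for d in cams.find_in(t,c)])
print(status.read_state())
E
```

```text
pics
scene {'fx': 464.9080593442623, 'fy': 464.9080593442623, 'cx': 280.1835408399077, 'cy': 211.08827962118445, 'rvec': array([ 0.6637297 ,  2.53513603, -1.23536344]), 'tvec': array([ 433.04147138,  -22.50445627, 1469.87897833])}
isolator [(0.86, [278, -182, 72]), (0.84, [382, 271, 41]), (0.61, [555, 289, 50])]
handle_grip [(0.71, [540, 280, 75]), (0.7, [263, -207, 103]), (0.58, [370, 264, 53]), (0.3, [684, 254, 15])]
dryer [(0.95, [585, -98, 124])]
lid_handle [(0.94, [572, -137, 128])]
lid_hinge [(0.79, [570, -139, 128])]
pointer_tip [(0.67, [706, -204, 156])]
cup [(0.75, [728, 92, 57])]
jar [(0.91, [394, 124, 41])]
tube [(0.86, [684, 253, 17]), (0.19, [729, 87, 55])]
top {'fx': 398.0161101143738, 'fy': 398.0161101143738, 'cx': 276.1800252730561, 'cy': 207.96279901820566, 'rvec': array([ 2.16086273, -2.05753232,  0.22757461]), 'tvec': array([-74.33042799, 515.80146222, 799.13634489])}
isolator [(0.93, [258, -218, 80]), (0.74, [530, 254, 50]), (0.57, [368, 252, 42])]
handle_grip [(0.95, [537, 264, 69]), (0.74, [257, -215, 104]), (0.62, [372, 253, 51])]
dryer [(0.91, [553, -156, 128]
[... 337 characters left out ...]
      1.08859907e+00, -1.89607019e-02]), 'qvel': array([ 0.00024496, -0.00183629,  0.00040919,  0.00071123,  0.00015699,
        0.00216051]), 'effort': array([ 1.68346367e-03, -5.44588387e+01, -2.74046212e+01,  6.46820921e-02,
        1.66108873e-02,  3.98702571e-05]), 'tool_pos': array([191.68256168, 594.86510393, 222.67666494]), 'eef_rot': array([[-9.51779838e-01,  3.06781910e-01, -6.51952380e-06],
       [ 3.06781910e-01,  9.51779838e-01, -1.10958374e-06],
       [ 5.86475109e-06, -3.05615140e-06, -1.00000000e+00]]), 'contact_force': array([0.3046592 , 0.21378301, 0.96392789]), 'moment': array([-0.02423548, -0.03058251,  0.00337967]), 'grasp_force': 0.0, 'finger_gap': 0.9981398567461632}
```

View pics/scene0.png

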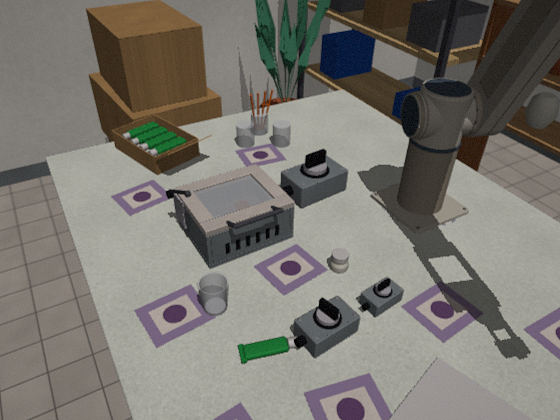

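View pics/top0.png

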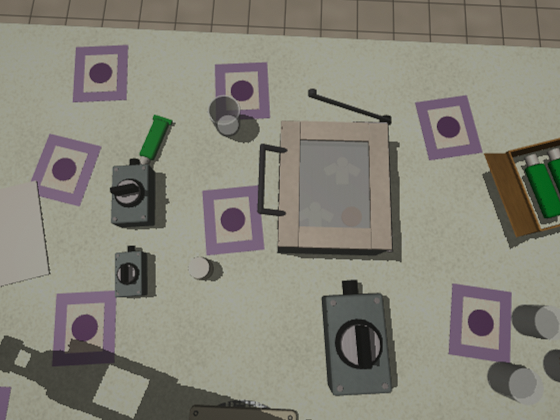

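Three isolator look-alikes in the top picture: large at (358,340), medium at (132,195), small at (130,272). The medium one fits: it is the middle-sized one and on the robot's left of the dryer. Next, an enlarged crop to confirm it, plus the dryer.

Run:
```python
import cv2,numpy as np
t=cv2.imread("pics/top0.png");s=cv2.imread("pics/scene0.png")
cv2.imwrite("pics/iso.png",np.hstack([cv2.resize(t[150:240,90:170],None,fx=5,fy=5,interpolation=2),cv2.resize(s[290:365,285:365],None,fx=5,fy=6,interpolation=2)]))
cv2.imwrite("pics/dry.png",cv2.resize(t[80:265,250:400],None,fx=3.2,fy=3.2,interpolation=2))
cv2.imwrite("pics/drys.png",cv2.resize(s[160:265,160:300],None,fx=5.5,fy=5.5,interpolation=2))
```

```text
(no output)
```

View pics/iso.png

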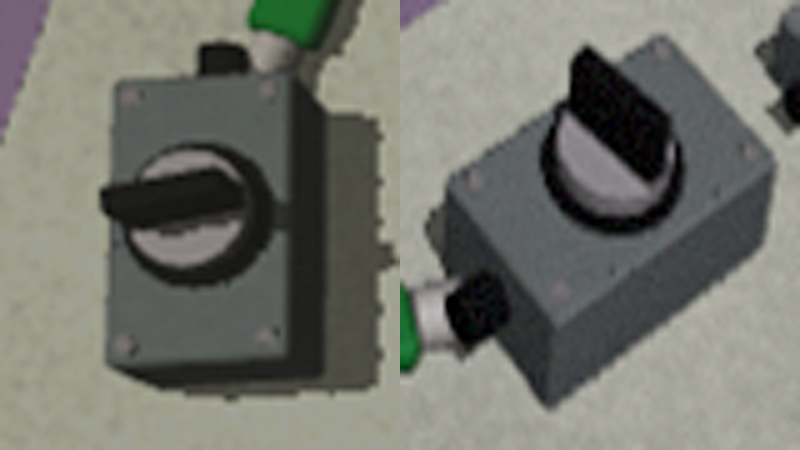

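View pics/dry.png

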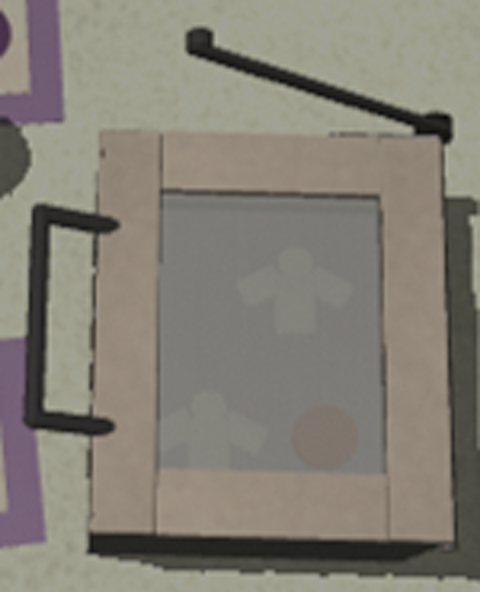

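View pics/drys.png

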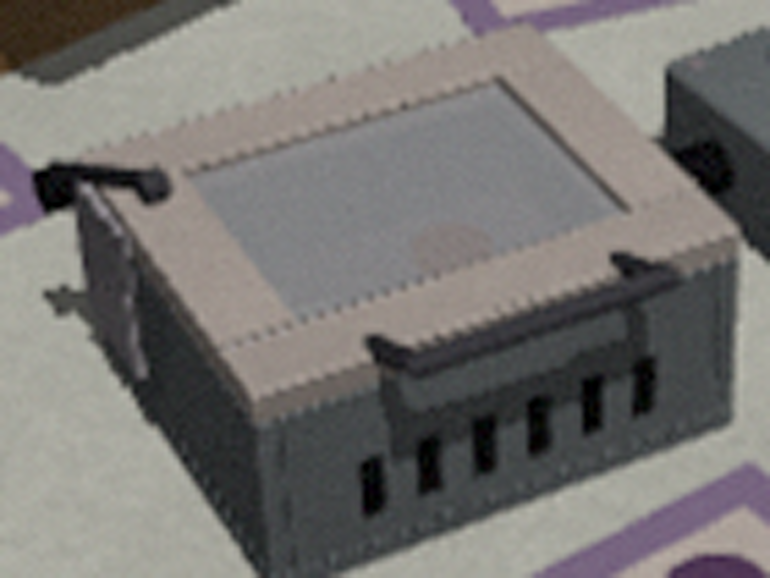

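Crops: the middle isolator has its black bar crosswise, from (111,190) to (139,188) in the top picture, axis near (127,193). In the dryer crop, the lid corners are at (281,121), (388,123), (392,250) and (278,247), the bar handle runs along column 261 from row 146 to 212, and the pointer goes from pivot (386,120) to tip (312,93). I'll fit poses to these pixels.

```bash
cat > h.py <<'E'
import numpy as np,cv2
from scipy.optimize import least_squares
from cell import cams,status
M={c:cams.camera_model(c) for c in("top","scene")}
def proj(P,c):
    m=M[c];K=np.array([[m["fx"],0,m["cx"]],[0,m["fy"],m["cy"]],[0,0,1]])
    return cv2.projectPoints(np.array(P,float).reshape(-1,1,3),m["rvec"],m["tvec"],K,None)[0].reshape(-1,2)
def T(p,x,y,a):
    c,s=np.cos(a),np.sin(a);p=np.array(p,float)
    return np.c_[x+c*p[:,0]-s*p[:,1],y+s*p[:,0]+c*p[:,1],p[:,2]]
E
python3 - <<'E'
from h import *
def obj(q):
    x,y,a,th=q;c,s=np.cos(th),np.sin(th)
    tip=[141,-110+194*c-9*s,110+194*s+9*c]
    hb=[[55,145,145],[-55,145,145]]
    L=[[130,110,128],[130,-110,128],[-130,-110,128],[-130,110,128]]
    return T(L+hb+[tip],x,y,a)
top=np.array([(280.9,120.6),(387.8,122.8),(391.6,249.7),(277.8,247.2),(261.5,147),(260.5,211),(312.2,92.8)])
sc=np.array([(206.4,233.6),(177,187),(252.7,165.5),(293.6,203.6),(235,224),(280,211),(187.8,193.6)])
f=lambda q:np.r_[(proj(obj(q),"top")-top).ravel(),(proj(obj(q),"scene")-sc).ravel()]
r=least_squares(f,[570,-155,0,.6],loss="soft_l1");print("dryer",r.x.round(3));print(r.fun.reshape(-1,2).round(1).tolist())
def io(q):
    x,y,a=q[:3];return T([[65,40,55],[65,-40,55],[-65,-40,55],[-65,40,55]],x,y,a)
ti=np.array([(112.6,167),(149.4,164.4),(147.6,221.6),(111.4,221.6)])
si=lambda u,v:((u-400)/5+285,v/6+290)
ss=np.array([si(548,327),si(447,185),si(668,35),si(775,165)])
def io2(q):
    P=io(q)
    c=[[q[0],q[1],100]];k=q[3];d=25*np.array([np.cos(k),np.sin(k),0])
    return np.vstack([P,np.array(c)+d,np.array(c)-d])
import itertools
tt=np.vstack([ti,(111,190),(138,187.5)])
# scene order resolved by nearest match
def g(q):
    P=io2(q);S=proj(P,"scene")
    s4=np.array([si(548,327),si(447,185),si(668,35),si(775,165),si(583,55),si(665,135)])
    out=[]
    for k in range(6):
        grp=s4[:4] if k<4 else s4[4:]
        out.append(S[k]-grp[np.argmin(((grp-S[k])**2).sum(1))])
    return np.r_[(proj(P,"top")-tt).ravel(),np.ravel(out)]
r=least_squares(g,[530,262,0,1.5],loss="soft_l1");print("iso",r.x.round(3));print(r.fun.reshape(-1,2).round(1).tolist())
E
```

```text
dryer [ 5.60685e+02 -1.62053e+02  2.30000e-02  5.27000e-01]
[[-0.5, -0.4], [-0.6, 0.2], [0.2, -0.5], [-0.4, -1.0], [0.5, 4.4], [-0.3, -5.3], [-0.1, 2.6], [-1.4, -2.0], [-4.4, 0.3], [1.9, -2.6], [0.2, -3.0], [3.4, 0.5], [-3.2, -0.1], [0.5, -1.2]]
iso [5.35526e+02 2.69792e+02 8.20000e-02 1.73400e+00]
[[-0.5, -1.9], [-0.7, -0.4], [-0.9, 0.7], [-2.6, 1.9], [-2.0, -0.8], [-4.4, -1.0], [0.4, -1.7], [-1.6, -3.1], [-0.9, -2.5], [0.8, -1.7], [-1.2, -2.2], [-0.9, -2.8]]
```

```bash
cat > plan.py <<'E'
import numpy as np
from scipy.spatial.transform import Rotation as R
from cell import status
def down(ya):  # tool down, closing axis at angle ya
    y=np.array([np.cos(ya),np.sin(ya),0]);z=np.array([0,0,-1.]);return np.c_[np.cross(y,z),y,z]
def plan(p1,R1,grip=1,n=None,p0=None,R0=None):
    s=status.read_state();p=np.array(s["tool_pos"] if p0 is None else p0,float);q=np.array(s["eef_rot"] if R0 is None else R0)
    w=(R.from_matrix(q).inv()*R.from_matrix(R1)).as_rotvec();d=np.array(p1)-p
    n=n or int(np.ceil(max(np.abs(d).max()*1.3/30,np.degrees(np.abs(w).max())/5,1)))
    rows=[]
    for k in range(n):
        a=np.clip(q.T@((p1-p)/(n-k))/30,-1,1).round(2);w=np.degrees((R.from_matrix(q).inv()*R.from_matrix(R1)).as_rotvec())/(n-k)/5
        w=np.clip(w,-1,1).round(2);rows.append([float(v)+0. for v in(*a,*w,grip)])
        p=p+q@(a*30);q=q@R.from_rotvec(np.radians(w*5)).as_matrix()
    print(n);print(rows);print("end",p.round(1));return p,q
E
python3 -c "
from plan import *
plan([500,266,230],down(.18))"
```

```text
15
[[-0.88, -0.49, -0.02, 0.0, 0.0, 0.82, 1.0], [-0.91, -0.42, -0.02, 0.0, 0.0, 0.82, 1.0], [-0.94, -0.36, -0.02, 0.0, 0.0, 0.82, 1.0], [-0.96, -0.29, -0.02, 0.0, 0.0, 0.83, 1.0], [-0.98, -0.22, -0.01, 0.0, 0.0, 0.82, 1.0], [-0.99, -0.15, -0.02, 0.0, 0.0, 0.83, 1.0], [-1.0, -0.07, -0.01, 0.0, 0.0, 0.82, 1.0], [-1.0, 0.0, -0.02, 0.0, 0.0, 0.83, 1.0], [-1.0, 0.07, -0.01, 0.0, 0.0, 0.82, 1.0], [-0.99, 0.14, -0.02, 0.0, 0.0, 0.83, 1.0], [-0.98, 0.21, -0.01, 0.0, 0.0, 0.82, 1.0], [-0.96, 0.28, -0.02, 0.0, 0.0, 0.83, 1.0], [-0.93, 0.35, -0.01, 0.0, 0.0, 0.82, 1.0], [-0.91, 0.42, -0.02, 0.0, 0.0, 0.83, 1.0], [-0.88, 0.48, -0.01, 0.0, 0.0, 0.82, 1.0]]
end [500.  265.9 229.9]
```

arm_command:
  motion:
    - [-0.88,-0.49,0,0,0,0.82,1]
    - [-0.91,-0.42,0,0,0,0.82,1]
    - [-0.94,-0.36,0,0,0,0.82,1]
    - [-0.96,-0.29,0,0,0,0.83,1]
    - [-0.98,-0.22,0,0,0,0.82,1]
    - [-0.99,-0.15,0,0,0,0.83,1]
    - [-1,-0.07,0,0,0,0.82,1]
    - [-1,0,0,0,0,0.83,1]
    - [-1,0.07,0,0,0,0.82,1]
    - [-0.99,0.14,0,0,0,0.83,1]

```text
clock: 2.25
tool_pos: [398.1, 374.6, 222.8]
eef_rot: [[-0.512, 0.859, 0.0], [0.859, 0.512, 0.0], [0.0, 0.0, -1.0]]
contact_force: [0.1, -0.2, -0.4]
finger_gap: 0.999
grasp_force: 0.0
```

arm_command:
  motion:
    - [-0.98,0.21,0,0,0,0.82,1]
    - [-0.96,0.28,0,0,0,0.83,1]
    - [-0.93,0.35,0,0,0,0.82,1]
    - [-0.91,0.42,0,0,0,0.83,1]
    - [-0.88,0.48,0,0,0,0.82,1]
    - [0,0,0,0,0,0,1]
    - [0,0,0,0,0,0,1]

```text
clock: 3.12
tool_pos: [499.7, 266.1, 222.6]
eef_rot: [[-0.18, 0.984, -0.0], [0.984, 0.18, 0.0], [0.0, -0.0, -1.0]]
contact_force: [-0.5, 0.8, -0.1]
finger_gap: 1.001
grasp_force: 0.0
```

Run:
```python
from h import *
s=status.read_state();print(s["clock"],s["tool_pos"],s["eef_rot"].round(3).tolist())
m=cams.camera_model("wrist");print(m)
im=cams.capture("wrist");cv2.imwrite("pics/w1.png",im[:,:,::-1])
for t in("isolator","handle_grip"):print(t,[(round(d["score"],2),[round(float(v),1) for v in d["position"]]) for d in cams.find_in(t,"wrist")])
```

```text
3.125 [499.69414836 266.11535517 222.62494029] [[-0.18, 0.984, -0.0], [0.984, 0.18, 0.0], [0.0, -0.0, -1.0]]
{'fx': 333.1158124488255, 'fy': 333.1158124488255, 'cx': 280.67521990491423, 'cy': 209.2966492273433, 'rvec': array([-2.87824769, -0.26115888, -0.03290373]), 'tvec': array([-539.71766988,  135.84098456,  432.1075459 ])}
isolator [(0.71, [532.3, 268.5, 77.7]), (0.65, [372.8, 263.7, 41.1]), (0.55, [538.6, 278.6, 56.8])]
handle_grip [(0.77, [372.1, 261.0, 54.8]), (0.75, [533.6, 267.2, 74.0])]
```

View pics/w1.png

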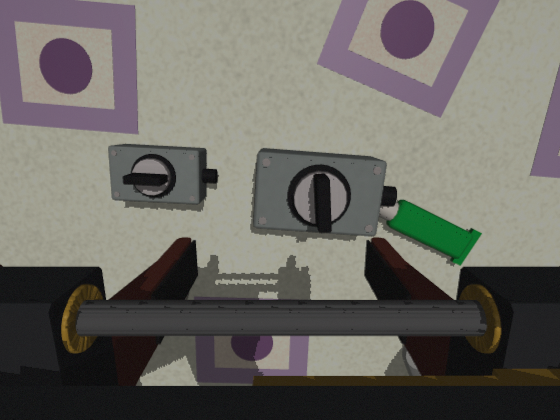

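The wrist picture shows the middle isolator with box corners (261,150), (385,160), (374,236) and (254,229), disc centre near (320,196), and the bar from (321,174) to (324,231). The smaller isolator is at (155,175).

```bash
cat >> h.py <<'E'
def back(u,v,z,m):
    Rm=cv2.Rodrigues(np.array(m["rvec"]))[0];C=-Rm.T@m["tvec"]
    d=Rm.T@np.array([(u-m["cx"])/m["fx"],(v-m["cy"])/m["fy"],1]);return (C+d*(z-C[2])/d[2])
E
python3 - <<'E'
from h import *
m=cams.camera_model("wrist")
c=np.array([back(*p,55,m) for p in[(261,150),(385,160),(374,236),(254,229)]]);print(c.round(1).tolist(),c.mean(0).round(1))
e=c[1]-c[0];f=c[2]-c[3];print("yaw",np.arctan2(e[1],e[0]),np.arctan2(f[1],f[0]),np.linalg.norm(e),np.linalg.norm(f))
a,b=back(321.5,175,100,m),back(324,231,100,m);print("bar",a,b,(a+b)/2,np.linalg.norm(a-b),np.arctan2(*(a-b)[1::-1]))
print("disc",back(320,194,70,m))
E
```

```text
[[473.2, 304.9, 55.0], [594.8, 317.3, 55.0], [603.9, 238.8, 55.0], [479.5, 223.8, 55.0]] [537.9 271.2  55. ]
yaw 0.1023164006309912 0.1206822808848972 122.25290148844643 125.25042036732806
bar [529.82841236 297.20642362 100.        ] [542.69668478 248.18733826 100.        ] [536.26254857 272.69688094 100.        ] 50.6800075395575 1.8275192098771702
disc [536.75145912 275.14678101  70.        ]
```

```bash
python3 -c "
from plan import *
p,q=plan([536.5,272,130],down(.257),n=4)
plan([536.5,272,75],q,n=3,p0=p,R0=q)"
```

```text
4
[[-0.01, 0.31, 0.77, 0.0, 0.0, -0.22, 1.0], [-0.02, 0.31, 0.77, 0.0, 0.0, -0.21, 1.0], [-0.02, 0.31, 0.77, 0.0, 0.0, -0.22, 1.0], [-0.03, 0.32, 0.78, 0.0, 0.0, -0.21, 1.0]]
end [536.6 272.1 130. ]
3
[[0.0, 0.0, 0.61, 0.0, 0.0, 0.0, 1.0], [0.0, 0.0, 0.61, 0.0, 0.0, 0.0, 1.0], [0.0, 0.0, 0.61, 0.0, 0.0, 0.0, 1.0]]
end [536.6 272.1  75.1]
```

arm_command:
  motion:
    - [-0.01,0.31,0.77,0,0,-0.22,1]
    - [-0.02,0.31,0.77,0,0,-0.21,1]
    - [-0.02,0.31,0.77,0,0,-0.22,1]
    - [-0.03,0.32,0.78,0,0,-0.21,1]
    - [0,0,0.61,0,0,0,1]
    - [0,0,0.61,0,0,0,1]
    - [0,0,0.61,0,0,0,1]
    - [0,0,0,0,0,0,1]

```text
clock: 4.28
tool_pos: [536.0, 270.9, 73.6]
eef_rot: [[-0.253, 0.968, -0.003], [0.968, 0.253, -0.001], [-0.001, -0.003, -1.0]]
contact_force: [0.3, -0.1, 0.3]
finger_gap: 0.998
grasp_force: 0.0
```

arm_command:
  motion:
    - [0,0,0,0,0,0,-1]
    - [0,0,0,0,0,0,-1]
    - [0,0,0,0,0,0,-1]
    - [0,0,0,0,0,0,-1]
    - [0,0,0,0,0,0,-1]
    - [0,0,0,0,0,0,-1]
  newtons: 30

```text
clock: 5.03
tool_pos: [537.3, 271.3, 75.1]
eef_rot: [[-0.253, 0.968, 0.0], [0.968, 0.253, 0.0], [0.0, 0.0, -1.0]]
contact_force: [0.3, 0.8, -0.5]
finger_gap: 0.357
grasp_force: 0.0
```

arm_command:
  motion:
    - [0,0,0,0,0,0,-1]
    - [0,0,0,0,0,0,-1]
    - [0,0,0,0,0,0,-1]
    - [0,0,0,0,0,0,-1]
    - [0,0,0,0,0,0,-1]
  newtons: 30

```text
clock: 5.65
tool_pos: [537.4, 271.3, 75.0]
eef_rot: [[-0.253, 0.968, 0.0], [0.968, 0.253, 0.0], [0.0, 0.0, -1.0]]
contact_force: [0.2, -0.1, -2.0]
finger_gap: 0.132
grasp_force: 30.0
```

arm_command:
  motion:
    - [0,0,0,0,0,-1,-1]
    - [0,0,0,0,0,-1,-1]
    - [0,0,0,0,0,-1,-1]
    - [0,0,0,0,0,-1,-1]
    - [0,0,0,0,0,-1,-1]
    - [0,0,0,0,0,-1,-1]
    - [0,0,0,0,0,-1,-1]
    - [0,0,0,0,0,-1,-1]

```text
clock: 6.65
tool_pos: [536.8, 271.0, 75.0]
eef_rot: [[-0.817, 0.576, -0.001], [0.576, 0.817, -0.001], [0.0, -0.001, -1.0]]
contact_force: [-1.4, -1.5, 0.9]
finger_gap: 0.136
grasp_force: 30.0
```

arm_command:
  motion:
    - [0,0,0,0,0,-1,-1]
    - [0,0,0,0,0,-1,-1]
    - [0,0,0,0,0,-1,-1]
    - [0,0,0,0,0,-1,-1]
    - [0,0,0,0,0,-1,-1]
    - [0,0,0,0,0,-1,-1]
    - [0,0,0,0,0,-1,-1]
    - [0,0,0,0,0,0,-1]

```text
clock: 7.65
tool_pos: [536.7, 270.5, 75.0]
eef_rot: [[-1.0, 0.007, -0.001], [0.007, 1.0, -0.001], [0.001, -0.001, -1.0]]
contact_force: [-2.3, -4.3, 2.8]
finger_gap: 0.132
grasp_force: 30.0
```

```bash
python3 -c "
from cell import status
s=status.read_state();print(s['moment'],s['contact_force'],s['joint_positions'])"
```

```text
[-0.83518747  0.2634763   0.08944154] [-2.34647766 -4.30511961  2.80839105] [ 4.47431700e-01  5.86969051e-01  1.76541649e+00 -9.28820335e-04
  7.90968715e-01 -1.11587072e+00]
```

arm_command:
  motion:
    - [0,0,0,0,0,-0.6,-1]
    - [0,0,0,0,0,-0.6,-1]
    - [0,0,0,0,0,0,-1]

```text
clock: 8.02
tool_pos: [536.7, 270.5, 75.0]
eef_rot: [[-0.995, -0.097, -0.001], [-0.097, 0.995, -0.002], [0.001, -0.001, -1.0]]
contact_force: [-1.4, -4.8, 3.4]
finger_gap: 0.132
grasp_force: 30.0
```

```bash
python3 -c "
from cell import status
s=status.read_state();print(s['moment'],s['contact_force'],s['joint_positions'][5])"
```

```text
[-9.61602925e-01  1.82533659e-01  4.16349930e-04] [-1.41375566 -4.84751735  3.42208921] -1.2198105602220755
```

arm_command:
  motion:
    - [0,0,0,0,0,-0.4,-1]
    - [0,0,0,0,0,0,-1]

```text
clock: 8.28
tool_pos: [536.7, 270.4, 75.0]
eef_rot: [[-0.991, -0.13, -0.001], [-0.13, 0.991, -0.001], [0.002, -0.001, -1.0]]
contact_force: [-0.2, -6.2, 3.0]
finger_gap: 0.137
grasp_force: 30.1
```

```bash
python3 -c "
from cell import status
s=status.read_state();print(s['moment'],s['contact_force'],s['joint_positions'][5])"
```

```text
[-0.97513746  0.20834843 -0.48592686] [-0.21321058 -6.21966563  2.97044268] -1.2536296647836407
```

The moment jumped to -0.49 N m, so the handle is at its stop. I'll release it and retreat upward.

arm_command:
  motion:
    - [0,0,0,0,0,0,0.3]
    - [0,0,0,0,0,0,0.3]
    - [0,0,0,0,0,0,0.3]
    - [0,0,-0.6,0,0,0,0.3]
    - [0,0,-1,0,0,0,-0.3]
    - [0,0,-1,0,0,0,-0.3]
    - [0,0,-1,0,0,0,-0.3]
    - [0,0,-1,0,0,0,-0.3]
    - [0,0,-1,0,0,0,-0.3]

```text
clock: 9.4
tool_pos: [537.3, 271.4, 245.5]
eef_rot: [[-0.991, -0.133, 0.001], [-0.133, 0.991, 0.001], [-0.001, 0.0, -1.0]]
contact_force: [-0.3, -0.0, -0.2]
finger_gap: 0.352
grasp_force: 0.0
```

```bash
python3 -c "
from plan import *
from h import *
m=cams.camera_model('wrist');s=status.read_state();Rm=cv2.Rodrigues(m['rvec'])[0];print(s['eef_rot'].T@(-Rm.T@m['tvec']-s['tool_pos']))
print((Rm@s['eef_rot']).round(2))
p,q=plan([500,90,260],down(.05),-.3)
plan([470,-60,300],down(-1.55),-.3,p0=p,R0=q)"
```

```text
[ 6.72352644e+01  1.04031283e-01 -1.61816300e+02]
[[-0.    1.    0.  ]
 [-0.97  0.   -0.25]
 [-0.25 -0.    0.97]]
19
[[0.11, -0.31, -0.03, 0.0, 0.0, 1.0, -0.3], [0.08, -0.31, -0.03, 0.0, 0.0, 1.0, -0.3], [0.05, -0.32, -0.03, 0.0, 0.0, 1.0, -0.3], [0.02, -0.32, -0.02, 0.0, 0.0, 1.0, -0.3], [0.0, -0.33, -0.03, 0.0, 0.0, 1.0, -0.3], [-0.03, -0.32, -0.02, 0.0, 0.0, 1.0, -0.3], [-0.06, -0.32, -0.03, 0.0, 0.0, 1.0, -0.3], [-0.09, -0.31, -0.02, 0.0, 0.0, 1.0, -0.3], [-0.12, -0.3, -0.03, 0.0, 0.0, 1.0, -0.3], [-0.14, -0.29, -0.02, 0.0, 0.0, 1.0, -0.3], [-0.17, -0.28, -0.03, 0.0, 0.0, 0.99, -0.3], [-0.19, -0.27, -0.02, 0.0, 0.0, 1.0, -0.3], [-0.21, -0.25, -0.03, 0.0, 0.0, 0.99, -0.3], [-0.23, -0.23, -0.02, 0.0, 0.0, 1.0, -0.3], [-0.25, -0.21, -0.03, 0.0, 0.0, 0.99, -0.3], [-0.27, -0.18, -0.02, 0.0, 0.0, 1.0, -0.3], [-0.28, -0.16, -0.03, 0.01, 0.0, 0.99, -0.3], [-0.3, -0.13, -0.02, 0.0, 0.0, 1.0, -0.3], [-0.31, -0.11, -0.03, 0.01, 0.0, 0.99, -0.3]]
end [499.9  89.9 260.1]
19
[[-0.26, -0.07, -0.07, 0.0, 0.0, 0.97, -0.3], [-0.26, -0.04, -0.07, 0.0, 0.0, 0.96, -0.3], [-0.27, -0.02, -0.07, 0.0, 0.0, 0.97, -0.3], [-0.27, 0.0, -0.07, 0.0, 0.0, 0.96, -0.3], [-0.27, 0.02, -0.07, 0.0, 0.0, 0.97, -0.3], [-0.26, 0.05, -0.07, 0.0, 0.0, 0.96, -0.3], [-0.26, 0.07, -0.07, 0.0, 0.0, 0.97, -0.3], [-0.25, 0.09, -0.07, 0.0, 0.0, 0.96, -0.3], [-0.24, 0.11, -0.07, 0.0, 0.0, 0.97, -0.3], [-0.23, 0.13, -0.07, 0.0, 0.0, 0.96, -0.3], [-0.22, 0.15, -0.07, 0.0, 0.0, 0.97, -0.3], [-0.21, 0.17, -0.07, 0.0, 0.0, 0.96, -0.3], [-0.2, 0.19, -0.07, 0.0, 0.0, 0.97, -0.3], [-0.18, 0.2, -0.07, 0.0, 0.0, 0.96, -0.3], [-0.16, 0.22, -0.07, 0.0, 0.0, 0.97, -0.3], [-0.14, 0.23, -0.07, 0.0, 0.0, 0.96, -0.3], [-0.12, 0.24, -0.07, 0.0, 0.0, 0.97, -0.3], [-0.1, 0.25, -0.07, 0.0, 0.0, 0.96, -0.3], [-0.09, 0.25, -0.07, 0.0, 0.0, 0.97, -0.3]]
end [469.9 -60.1 299.9]
```

arm_command:
  motion:
    - [0.11,-0.31,-0.03,0,0,1,-0.3]
    - [0.08,-0.31,-0.03,0,0,1,-0.3]
    - [0.05,-0.32,-0.03,0,0,1,-0.3]
    - [0.02,-0.32,-0.02,0,0,1,-0.3]
    - [0,-0.33,-0.03,0,0,1,-0.3]
    - [-0.03,-0.32,-0.02,0,0,1,-0.3]
    - [-0.06,-0.32,-0.03,0,0,1,-0.3]
    - [-0.09,-0.31,-0.02,0,0,1,-0.3]
    - [-0.12,-0.3,-0.03,0,0,1,-0.3]
    - [-0.14,-0.29,-0.02,0,0,1,-0.3]

```text
clock: 10.65
tool_pos: [517.9, 176.0, 252.3]
eef_rot: [[-0.737, 0.676, 0.001], [0.676, 0.737, 0.001], [-0.001, 0.001, -1.0]]
contact_force: [-0.1, 0.4, -0.8]
finger_gap: 0.348
grasp_force: 0.0
```

arm_command:
  motion:
    - [-0.17,-0.28,-0.03,0,0,1,-0.3]
    - [-0.19,-0.27,-0.02,0,0,1,-0.3]
    - [-0.21,-0.25,-0.03,0,0,1,-0.3]
    - [-0.23,-0.23,-0.02,0,0,1,-0.3]
    - [-0.25,-0.21,-0.03,0,0,1,-0.3]
    - [-0.27,-0.18,-0.02,0,0,1,-0.3]
    - [-0.28,-0.16,-0.03,0,0,1,-0.3]
    - [-0.3,-0.13,-0.02,0,0,1,-0.3]
    - [-0.31,-0.11,-0.03,0,0,1,-0.3]

```text
clock: 11.78
tool_pos: [499.8, 89.6, 259.1]
eef_rot: [[-0.043, 0.999, 0.001], [0.999, 0.043, 0.0], [0.0, 0.001, -1.0]]
contact_force: [-0.1, -0.3, -0.7]
finger_gap: 0.348
grasp_force: 0.0
```

arm_command:
  motion:
    - [-0.26,-0.07,-0.07,0,0,0.97,-0.3]
    - [-0.26,-0.04,-0.07,0,0,0.96,-0.3]
    - [-0.27,-0.02,-0.07,0,0,0.97,-0.3]
    - [-0.27,0,-0.07,0,0,0.96,-0.3]
    - [-0.27,0.02,-0.07,0,0,0.97,-0.3]
    - [-0.26,0.05,-0.07,0,0,0.96,-0.3]
    - [-0.26,0.07,-0.07,0,0,0.97,-0.3]
    - [-0.25,0.09,-0.07,0,0,0.96,-0.3]
    - [-0.24,0.11,-0.07,0,0,0.97,-0.3]
    - [-0.23,0.13,-0.07,0,0,0.96,-0.3]

```text
clock: 13.02
tool_pos: [483.8, 11.1, 280.2]
eef_rot: [[0.717, 0.697, 0.002], [0.697, -0.717, 0.0], [0.001, 0.001, -1.0]]
contact_force: [0.4, -0.3, 0.8]
finger_gap: 0.351
grasp_force: 0.0
```

arm_command:
  motion:
    - [-0.22,0.15,-0.07,0,0,0.97,-0.3]
    - [-0.21,0.17,-0.07,0,0,0.96,-0.3]
    - [-0.2,0.19,-0.07,0,0,0.97,-0.3]
    - [-0.18,0.2,-0.07,0,0,0.96,-0.3]
    - [-0.16,0.22,-0.07,0,0,0.97,-0.3]
    - [-0.14,0.23,-0.07,0,0,0.96,-0.3]
    - [-0.12,0.24,-0.07,0,0,0.97,-0.3]
    - [-0.1,0.25,-0.07,0,0,0.96,-0.3]
    - [-0.09,0.25,-0.07,0,0,0.97,-0.3]
    - [0,0,0,0,0,0,-0.3]

```text
clock: 14.28
tool_pos: [469.2, -60.2, 298.9]
eef_rot: [[1.0, 0.016, 0.002], [0.016, -1.0, -0.0], [0.002, 0.0, -1.0]]
contact_force: [-0.2, 1.1, -0.5]
finger_gap: 0.349
grasp_force: 0.0
```

Run:
```python
from h import *
s=status.read_state();print(s["clock"],s["tool_pos"])
m=cams.camera_model("wrist");im=cams.capture("wrist");np.save("m2.npy",m,allow_pickle=True)
t=cams.capture("top")
cv2.imwrite("pics/t2.png",t[:,:,::-1])
cr=cv2.resize(t[150:240,90:170],None,fx=2.6,fy=2.6,interpolation=2)
o=np.zeros((420,800,3),np.uint8);o[:,:560]=im;o[:cr.shape[0],565:565+cr.shape[1]]=cr
cv2.imwrite("pics/w2.png",o[:,:,::-1])
for t in("lid_handle","pointer_tip","dryer"):print(t,[(round(d["score"],2),[round(float(v),1) for v in d["position"]]) for d in cams.find_in(t,"wrist")])
```

```text
14.275 [469.16429406 -60.19456362 298.87697278]
lid_handle [(0.58, [555.9, -156.3, 123.1])]
pointer_tip []
dryer [(0.74, [551.1, -155.0, 122.0])]
```

View pics/w2.png

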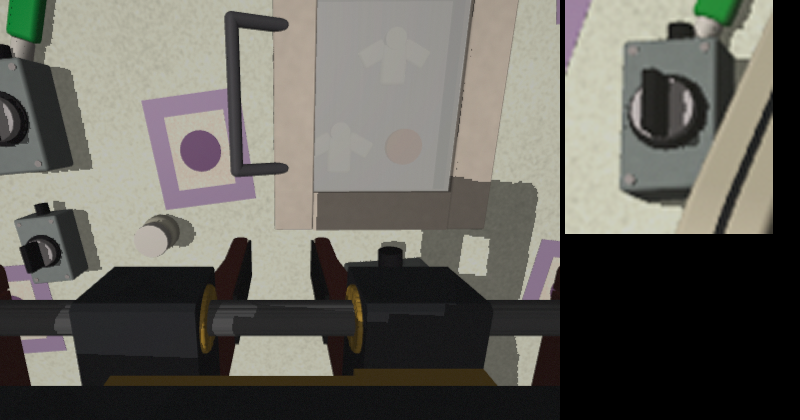

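The isolator bar is now lengthwise (crop). The lid bar runs from (232,18) to (237,172) in the wrist view, and the near lid corner is at (275,229).

Run:
```python
from h import *
m=np.load("m2.npy",allow_pickle=True).item()
a,b=back(232,16,147,m),back(237,172,147,m);d=a-b
print(a,b,(a+b)/2,np.linalg.norm(d),"yaw",np.arctan2(d[1],d[0]))
c=back(275,229,128,m);e=back(487,229,128,m);print(c,e,np.linalg.norm(c-e))
y=np.arctan2(*(c-e)[1::-1])-np.pi/2;print("yaw2",y)
for yw in((np.arctan2(d[1],d[0])),y):
  mid=(a+b)/2; print(mid-np.array([-np.sin(yw),np.cos(yw),0])*145)
```

```text
[625.20356543 -16.80586531 147.        ] [492.68763658 -18.91086209 147.        ] [558.945601  -17.8583637 147.       ] 132.53264658108162 yaw 0.01588352265422915
[430.7924186  -55.27822525 128.        ] [ 434.2797953  -277.34251016  128.        ] 222.0916667292104
yaw2 0.015703065684784745
[ 561.24861495 -162.84007333  147.        ]
[ 561.22245195 -162.84048657  147.        ]
```

```bash
python3 -c "
from plan import *
plan([559,-18,230],down(-1.555),-.32,n=4)"
```

```text
4
[[0.75, -0.33, 0.57, 0.0, 0.0, 0.0, -0.32], [0.76, -0.34, 0.56, 0.0, 0.0, 0.01, -0.32], [0.75, -0.33, 0.57, 0.0, 0.0, 0.0, -0.32], [0.76, -0.34, 0.56, 0.0, 0.0, 0.01, -0.32]]
end [559.  -18.  230.1]
```

arm_command:
  motion:
    - [0.75,-0.33,0.57,0,0,0,-0.32]
    - [0.75,-0.34,0.57,0,0,0,-0.32]
    - [0.75,-0.33,0.57,0,0,0,-0.32]
    - [0.75,-0.34,0.57,0,0,0,-0.32]
    - [0,0,0,0,0,0,-0.32]
    - [0,0,0,0,0,0,-0.32]

```text
clock: 15.28
tool_pos: [557.9, -18.3, 229.4]
eef_rot: [[1.0, 0.017, -0.001], [0.017, -1.0, -0.0], [-0.001, 0.0, -1.0]]
contact_force: [0.3, -0.4, 1.4]
finger_gap: 0.344
grasp_force: 0.0
```

Run:
```python
from h import *
s=status.read_state();print(s["clock"],s["tool_pos"])
m=cams.camera_model("wrist");im=cams.capture("wrist");np.save("m3.npy",m,allow_pickle=True)
cv2.imwrite("pics/w3.png",im[:,:,::-1])
for t in("pointer_tip",):print(t,[(round(d["score"],2),[round(float(v),1) for v in d["position"]]) for d in cams.find_in(t,"wrist")])
```

```text
15.275 [557.92545138 -18.30259664 229.39996535]
pointer_tip []
```

View pics/w3.png

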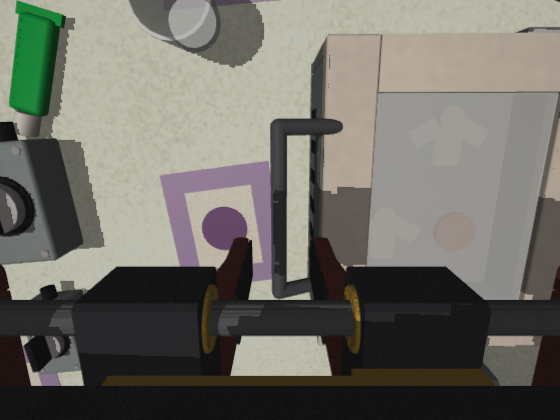

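The wrist view shows the bar at column 279, centred between the fingers, and the pointer is just out of view. I'll grip 30 mm towards +x so the tip will be in view.

arm_command:
  motion:
    - [0.5,0,0.5,0,0,0,-0.32]
    - [0.5,0,0.5,0,0,0,-0.32]
    - [0,0,0.57,0,0,0,-0.32]
    - [0,0,0.57,0,0,0,-0.32]
    - [0,0,0.57,0,0,0,-0.32]
    - [0,0,0.57,0,0,0,-0.32]
    - [0,0,0,0,0,0,-0.32]

```text
clock: 16.25
tool_pos: [587.2, -17.8, 129.2]
eef_rot: [[1.0, 0.016, -0.003], [0.016, -1.0, 0.0], [-0.003, -0.0, -1.0]]
contact_force: [-0.1, -0.3, 1.1]
finger_gap: 0.336
grasp_force: 0.0
```

arm_command:
  motion:
    - [0,0,0,0,0,0,-1]
    - [0,0,0,0,0,0,-1]
    - [0,0,0,0,0,0,-1]
    - [0,0,0,0,0,0,-1]
    - [0,0,0,0,0,0,-1]
  newtons: 40

```text
clock: 16.88
tool_pos: [588.9, -16.1, 131.5]
eef_rot: [[1.0, 0.016, 0.001], [0.016, -1.0, 0.002], [0.001, -0.002, -1.0]]
contact_force: [0.4, 8.9, -0.7]
finger_gap: 0.126
grasp_force: 40.0
```

Run:
```python
from h import *
from scipy.optimize import minimize_scalar
def tip(th,x=561.2,y=-162.8,a=.0158):
    c,s=np.cos(th),np.sin(th);return T([[141,-110+194*c-9*s,110+194*s+9*c],[141,-110,110]],x,y,a)
for c,px in(("top",(312.2,92.8)),("scene",(187.8,193.6))):
    for th in(.45,.5,.55,.6,.65):print(c,th,proj(tip(th),c).round(1).tolist(),px)
```

```text
top 0.45 [[308.4, 98.2], [385.5, 121.9]] (312.2, 92.8)
top 0.5 [[311.4, 96.1], [385.5, 121.9]] (312.2, 92.8)
top 0.55 [[314.6, 94.0], [385.5, 121.9]] (312.2, 92.8)
top 0.6 [[318.2, 92.0], [385.5, 121.9]] (312.2, 92.8)
top 0.65 [[322.0, 90.0], [385.5, 121.9]] (312.2, 92.8)
scene 0.45 [[189.4, 198.0], [169.5, 193.3]] (187.8, 193.6)
scene 0.5 [[188.3, 194.2], [169.5, 193.3]] (187.8, 193.6)
scene 0.55 [[187.2, 190.4], [169.5, 193.3]] (187.8, 193.6)
scene 0.6 [[185.9, 186.5], [169.5, 193.3]] (187.8, 193.6)
scene 0.65 [[184.7, 182.7], [169.5, 193.3]] (187.8, 193.6)
```

Run:
```python
import numpy as np
th=np.linspace(0,.5,10);y=255*np.cos(th)-35*np.sin(th);z=255*np.sin(th)+35*np.cos(th)
print(np.c_[-np.diff(y)/30,-np.diff(z)/30].round(3).tolist(), y[-1]-255-16.1,z[-1]+110-13.5)
```

```text
[[0.078, -0.47], [0.104, -0.465], [0.13, -0.459], [0.155, -0.451], [0.18, -0.441], [0.204, -0.431], [0.227, -0.419], [0.25, -0.406], [0.272, -0.391]] -64.09634056910204 249.46890201023484
```

arm_command:
  motion:
    - [0,-0.06,0,0,0,0,-1]
    - [0.08,0.08,-0.47,0,0,0,-1]
    - [0,0.1,-0.47,0,0,0,-1]
    - [0,0.13,-0.46,0,0,0,-1]
    - [0,0.16,-0.45,0,0,0,-1]
    - [0,0.18,-0.44,0,0,0,-1]
    - [0,0.2,-0.43,0,0,0,-1]
    - [0,0.23,-0.42,0,0,0,-1]
    - [0,0.25,-0.41,0,0,0,-1]
    - [0,0.27,-0.39,0,0,0,-1]

```text
clock: 18.12
tool_pos: [589.9, -62.8, 250.3]
eef_rot: [[1.0, 0.016, -0.003], [0.016, -1.0, 0.003], [-0.003, -0.003, -1.0]]
contact_force: [-5.3, 6.7, 1.4]
finger_gap: 0.123
grasp_force: 40.0
```

arm_command:
  motion:
    - [0,0,0,0,0,0,-1]
    - [0,0,0,0,0,0,-1]

```text
clock: 18.38
tool_pos: [589.9, -62.7, 250.4]
eef_rot: [[1.0, 0.016, -0.003], [0.016, -1.0, 0.003], [-0.003, -0.003, -1.0]]
contact_force: [-6.9, 7.7, 4.1]
finger_gap: 0.124
grasp_force: 40.0
```

Run:
```python
from h import *
s=status.read_state();print(s["clock"],s["tool_pos"],s["contact_force"],s["finger_gap"])
m=cams.camera_model("wrist");im=cams.capture("wrist");np.save("m4.npy",m,allow_pickle=True)
sc=cams.capture("scene");cv2.imwrite("pics/s4.png",sc[:,:,::-1])
o=np.zeros((420,800,3),np.uint8);o[:,:560]=im;o[:400,560:]=cv2.resize(sc[130:250,150:222],(240,400),interpolation=2)
cv2.imwrite("pics/w4.png",o[:,:,::-1])
```

```text
18.375 [589.93954208 -62.72280645 250.39401641] [-6.90881436  7.71405981  4.05209306] 0.12397980768443846
```

View pics/w4.png

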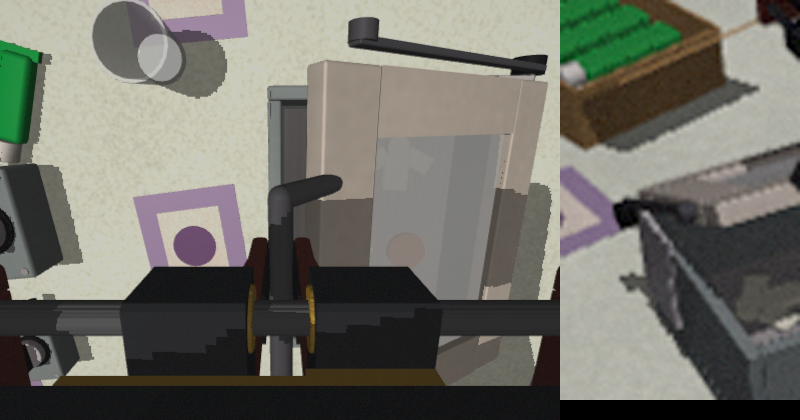

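Wrist view: pointer stud at about (363,34), pivot near (530,66). The lid's +x edge runs from (327,61) to (547,80), and the bar is held.

```bash
cat > fit.py <<'E'
from h import *
import sys
M["w"]=np.load(sys.argv[1],allow_pickle=True).item()
A=(561.2,-161.5,.0158)
def lp(th,pts):  # pts (x,y,z) in hinge frame
    c,s=np.cos(th),np.sin(th);return T([[x,-110+y*c-z*s,110+y*s+z*c] for x,y,z in pts],*A)
for th in(.46,.48,.5,.52,.54,.56):
    print(th,"tip,pivot,mid",proj(lp(th,[(141,194,9),(141,0,0),(141,100,0)]),"w").round(1).tolist(),"lid",proj(lp(th,[(130,220,18),(130,220,0),(130,0,18)]),"w").round(1).tolist())
E
python3 fit.py m4.npy; python3 -c "
import cv2;i=cv2.imread('pics/w4.png')
cv2.imwrite('pics/w4c.png',cv2.resize(i[0:110,290:560],None,fx=2.96,fy=2.96,interpolation=2))"
```

```text
0.46 tip,pivot,mid [[347.9, 46.5], [527.3, 71.2], [446.5, 61.9]] lid [[317.2, 61.1], [300.2, 66.2], [549.0, 82.8]]
0.48 tip,pivot,mid [[352.5, 45.1], [527.3, 71.2], [448.9, 61.5]] lid [[322.5, 59.7], [304.2, 65.0], [549.3, 82.9]]
0.5 tip,pivot,mid [[357.3, 43.8], [527.3, 71.2], [451.5, 61.0]] lid [[328.1, 58.4], [308.4, 63.8], [549.5, 82.9]]
0.52 tip,pivot,mid [[362.4, 42.4], [527.3, 71.2], [454.1, 60.6]] lid [[334.2, 57.0], [313.0, 62.6], [549.7, 82.9]]
0.54 tip,pivot,mid [[367.8, 40.9], [527.3, 71.2], [456.8, 60.1]] lid [[340.6, 55.5], [317.9, 61.3], [549.9, 82.9]]
0.56 tip,pivot,mid [[373.6, 39.5], [527.3, 71.2], [459.6, 59.7]] lid [[347.5, 54.0], [323.2, 60.0], [550.1, 83.0]]
```

View pics/w4c.png

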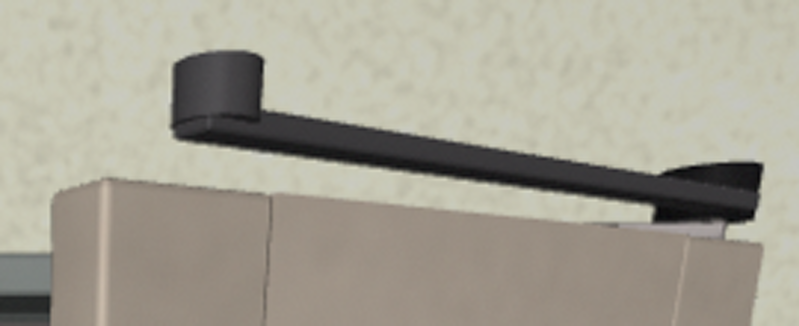

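```bash
cat >> fit.py <<'E'
print("arm end: (136,200,0)(136,200,5) and stud silhouette centre variants")
for th in(.48,.5,.52,.54,.56):
    print(th,proj(lp(th,[(136,200,0),(136,200,5),(136,200,-2.5),(136,200,2.5),(141,194,0),(141,194,9),(136,200,9)]),"w").round(1).tolist())
E
python3 fit.py m4.npy|tail -6
```

```text
arm end: (136,200,0)(136,200,5) and stud silhouette centre variants
0.48 [[333.8, 56.6], [339.1, 55.1], [331.3, 57.3], [336.4, 55.8], [342.5, 48.2], [352.5, 45.1], [343.5, 53.8]]
0.5 [[338.1, 55.4], [343.7, 53.8], [335.4, 56.1], [340.8, 54.6], [346.8, 46.9], [357.3, 43.8], [348.3, 52.5]]
0.52 [[342.6, 54.2], [348.5, 52.6], [339.7, 54.9], [345.5, 53.4], [351.3, 45.6], [362.4, 42.4], [353.5, 51.2]]
0.54 [[347.4, 52.9], [353.7, 51.3], [344.3, 53.7], [350.5, 52.1], [356.0, 44.3], [367.8, 40.9], [358.9, 49.9]]
0.56 [[352.5, 51.6], [359.1, 49.9], [349.2, 52.4], [355.8, 50.8], [361.0, 42.9], [373.6, 39.5], [364.7, 48.5]]
```

The stud is the stated point (9 mm above the base line). On that basis the pointer is at about 0.522 and the lid at about 0.502, so I'll raise it a little.

arm_command:
  motion:
    - [0,0.05,-0.07,0,0,0,-1]
    - [0,0.05,-0.08,0,0,0,-1]
    - [0,0,0,0,0,0,-1]
    - [0,0,0,0,0,0,-1]

```text
clock: 18.98
tool_pos: [590.0, -65.8, 254.6]
eef_rot: [[1.0, 0.016, -0.003], [0.016, -1.0, 0.003], [-0.003, -0.003, -1.0]]
contact_force: [-5.6, 7.2, 2.4]
finger_gap: 0.125
grasp_force: 40.0
```

```bash
cat > chk.py <<'E'
from h import *
from scipy.optimize import brentq
s=status.read_state();print(s["clock"],s["tool_pos"],s["contact_force"],s["finger_gap"])
zz=s["tool_pos"][2]+13.5-110
print("lid from z",brentq(lambda t:255*np.sin(t)+35*np.cos(t)-zz,0,1.2))
m=cams.camera_model("wrist");im=cams.capture("wrist");np.save("m5.npy",m,allow_pickle=True)
g=im.max(2)[0:60,290:480]<90
n,l,st,ce=cv2.connectedComponentsWithStats(g.astype(np.uint8))
for i in range(1,n):
    if st[i,4]>100:print("dark blob",st[i].tolist(),ce[i])
for v in range(8,44,4):
    u=np.where(g[v])[0]+290;print(v,u.min() if len(u) else None,u.max() if len(u) else None,end="; ")
# stud triangulated from the three views (angle of the stud point -> pointer angle)
M["w"]=np.load("m4.npy",allow_pickle=True).item()
ob={"top":(312.2,92.8),"scene":(187.8,193.6),"w":(363.4,35)}
r=least_squares(lambda P:np.concatenate([(proj([P],c)[0]-o) for c,o in ob.items()]),[702,-110,210]);P=r.x
print("\nstud",P,r.fun.round(1)); yh=-161.5-110+.0158*141
print("pointer",np.arctan2(P[2]-110,P[1]-yh)-np.arctan2(9,194),np.hypot(P[2]-110,P[1]-yh))
E
python3 chk.py
```

```text
18.975 [589.99262248 -65.79233629 254.55984581] [-5.58848058  7.153351    2.4177737 ] 0.12477900625908252
lid from z 0.5248237163411014
dark blob [51, 20, 139, 40, 1967] [100.02389426  44.32384342]
8 None None; 12 None None; 16 None None; 20 352 367; 24 342 370; 28 342 370; 32 342 370; 36 342 369; 40 341 378; 
stud [ 704.77373876 -105.41852877  214.93891168] [-0.2  0.5 -1.1 -0.5 -0.1  0.1]
pointer 0.5232687787776584 194.57697901218975
```

The stud triangulated from three views gives a pointer angle of 0.523 at radius 194.6 mm (expected 194.2). The lid stands at 0.525 in a firm grip, so I'm handing in.

```bash
python3 -c "
from cell import ticket
print(ticket.close_job())"
```

```text
the job is handed in; nothing more can be done
None
```

I turned the isolator off to its stop with the lid shut, then raised the lid to about 0.525 rad (pointer measured at about 0.523) and handed the job in, with the gripper still holding the lid; I don't have the verdict.

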